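# Start a vial rack scan

## Task

Start a scan of the vial rack by pressing and pushing with the fingertips, picking nothing up. First switch the wide rocker of the switch box over by pressing its raised far end down, next push the vial rack along its guide until it rests fully home against the reader's stop, then press the long bar key on the keypad all the way and let it up, and last press the large round key all the way and let it up. Do not lift or tip the rack, leave the narrow rocker and the two small square keys alone, and do not disturb the glassware and other things on the bench.

Things in the scene. Friction and masses are not known exactly. Their poses are not given: they have to be found in the camera images.
- reader: rack reader, fixed. Origin on the bench under its guide; x along the guide to the stop, away from the robot; z up. Slide plate 200 x 100 mm (x -100 to 100 mm), top at z = 6 mm; guide rails at y = +-39 to 47 mm, x -60 to 100 mm, tops at z = 22 mm; channel 78 mm wide, open at its -x end. White head 90 x 160 mm, 70 mm tall, behind the stop face at x = 100 mm
- rack_stop (a point): centre of the stop face of the reader, at (100, 0, 26) mm in the reader's frame
- rack: blue vial rack, loose, 110 (its x, along the guide) x 70 x 40 mm, 48 mm tall over the vial caps, 0.2 to 0.45 kg. Origin: centre of its underside. Stands on the slide plate between the rails, 50 to 80 mm short of the stop; slides with 1 to 4 N on the middle of its front (-x) face. Home: origin at x = 45 mm in the reader's frame (within 4 mm)
- switchbox: grey switch box, fixed, 100 x 130 x 45 mm. Origin under its centre on the bench, x away from the robot, z up. On top two black paddle rockers, each 60 mm long in x: the wide one (34 mm) at y = 30 mm, the narrow one (12 mm) at y = -40 mm. It and the keypad may change sides of the bench
- wide_pivot (a point): point above the pivot of the wide rocker, at (0, 30, 56) mm in the switch box frame: the middle of its upper face
- wide_press (a point): place to press the wide rocker: top of its raised far half, at (25, 30, 60) mm in the switch box frame, 25 mm beyond the pivot (the rocker ends at 30 mm). Does not move with the rocker
- wide_rocker (a joint): wide rocker, rad: about 0 at the start (near end down, far end up, slope 0.14), 0.28 with the far end fully down, at a hard stop (over 0.20 counts as switched). Turns with 0.03 N m, some 1 to 3 N on its far half, and stays where it is left; the far end sinks about 8 mm, to 52 mm above the bench, still above the housing
- narrow_rocker (a joint): narrow rocker angle, rad, same kind; leave alone
- keypad: grey keypad, fixed, 130 x 170 x 30 mm. Origin under its centre on the bench, x away from the robot, z up. Its screen lies flat in the far half. The white keys stand on its 30 mm high top, 8 mm proud (square ones 6 mm)
- bar_top (a point): centre of the top of the long bar key (16 mm in x, 50 mm in y), at (-30, 45, 38) mm in the keypad frame; fixed, does not move with the key
- round_top (a point): centre of the top of the large round key (26 mm across), at (-30, -45, 38) mm in the keypad frame; fixed, does not move with the key
- bar_key (a joint): travel of the bar key, m: 0 up, 0.005 fully down (over 0.0038 counts as pressed); springs back; starts to sink at 1 N, down at 5 N
- round_key (a joint): travel of the round key, m; same as the bar key
- square_key_a (a joint): travel of the small square key (14 mm) at (40, 58) mm in the keypad frame; leave alone
- square_key_b (a joint): travel of the small square key (14 mm) at (40, -58) mm in the keypad frame; leave alone
- jar_left: small amber jar, 34 mm across, 45 mm tall, left of the reader; leave standing. Origin under its centre, as for all below
- jar_right: small clear jar, 34 mm across, 55 mm tall, right of the reader; leave standing
- amber_bottle: amber reagent bottle, 80 mm across, 170 mm tall, far left; leave standing
- clear_bottle: clear reagent bottle, 80 mm across, 170 mm tall, far right; leave standing
- beaker: glass beaker, 66 mm across, 85 mm tall, left side; leave standing
- tip_box: box of pipette tips, 122 x 82 x 63 mm, right side; leave
- spatula: spatula lying on the left of the bench, 160 mm; leave
There are look-alikes about, which are no part of the job. What is shaped like the keypad but orange is not meant.

How it is judged:
On the way, in this order (a step that is already met when the one before it is completed fails the run):
1. the wide rocker is switched over (value of joint wide_rocker above 0.2 rad), for 0.1 s.
2. the rack is pushed home against the stop (x of rack in the frame of reader above 0.041 m and z of rack in the frame of reader below 0.01 m and angle between the x axis of rack and the x axis of reader, either way round below 0.1 rad), for 0.1 s.
3. the bar key is pressed all the way (value of joint bar_key above 0.0038 m), for 0.05 s.
4. the bar key is let up (value of joint bar_key below 0.0012 m), for 0.05 s.
5. the round key is pressed all the way (value of joint round_key above 0.0038 m), for 0.05 s.
6. the round key is let up (value of joint round_key below 0.0012 m), for 0.05 s.
At the end, for the whole second after the job is handed in: Wide rocker over (above 0.20 rad), rack within 4 mm of the stop, flat on its plate, within 0.1 rad of the guide and at rest, all keys up (within 1.2 mm) (all of step 2 and value of joint wide_rocker above 0.2 rad and linear speed of rack below 0.02 m/s and value of joint each of bar_key, round_key, square_key_a, square_key_b below 0.0012 m); the robot touches nothing.
It fails at once if the rack is moved home before the rocker is switched (x of rack in the frame of reader above 0.03 m and not (value of joint wide_rocker above 0.2 rad)).
It fails at once if the bar or round key is pressed before the rocker is switched and the rack is home (value of joint any of bar_key, round_key above 0.0025 m and not (value of joint wide_rocker above 0.2 rad and (x of rack in the frame of reader above 0.041 m and z of rack in the frame of reader below 0.01 m and angle between the x axis of rack and the x axis of reader, either way round below 0.1 rad))).
It fails at once if a small square key is pressed or the narrow rocker is turned (value of joint narrow_rocker above 0.06 rad or value of joint any of square_key_a, square_key_b above 0.0025 m).
It fails at once if the rack is lifted, tipped or taken out of its guide (z of rack in the frame of reader above 0.016 m or angle between rack's own z axis and vertical above 0.15 rad or x of rack in the frame of reader below -0.055 m).
It fails at once if a thing on the bench is pushed aside, lifted or knocked over (distance of any of jar_left, jar_right, amber_bottle, clear_bottle, beaker, tip_box, spatula from where it was at the start of the episode above 0.025 m or angle between any of jar_left, jar_right, amber_bottle, clear_bottle, beaker's own z axis and vertical above 0.4 rad).
It also fails if it takes over 58 s, if anything falls off the work surface, if the arm or the gripper's body presses on something with over 40 N, if the wrist force passes 120 N, or if a joint passes its speed limit or range.

## Robot

A 6-joint arm with a two-finger parallel gripper is mounted at the origin on the work surface. World frame = base frame: x ahead of the robot, y to its left, z up, the work surface at z = 0. Lengths are in m, angles in rad, forces in N, time in s.
With the tool pointing down it reaches from about 0.35 to 0.975 m from the base axis. Payload 4.9 kg.
Tool frame: the origin (TCP) lies at the very end of the fingers, on their centre line; the grasp point (between the pads) lies 19 mm behind it; z points along the fingers, y is the line along which they close (so a half turn about z gives the same grasp; the last joint's range is limited). The gripper opens to 85 mm and grips with 20 to 120 N. Pads are 22 mm wide; open, the fingers measure 114 mm over their backs; the gripper's body (76 mm by 85 mm) begins 54 mm behind the grasp point. The pads swing forward as they close: fully open they stand 13 mm farther back than shut.
Start: joints at [-1.244, 0.053, 1.613, -0, 1.476, -0.119], TCP at [0.269, -0.564, 0.231] pointing down, gripper open.
Joint ranges: [-3.01, 3.01], [-1.01, 2.22], [0.06, 2.58], [-1.02, 4.17], [0.09, 2.62], [-3.14, 3.14]. Speed limits (rad/s): [2.57, 2.57, 3.14, 3.14, 3.14, 3.14].

## Interface

Orientations are given as a unit quaternion [w, x, y, z].
In Python, from plant import monitor, vision, manip gives the robot as it stands. The module is installed in compiled form; this text tells all that it offers.
- The arm moves only by the tool arm_command, never from a script. Its argument "rows" is a list of rows, each a list of 3 entries, a list of its own where there are three numbers: the finger opening in mm, from 0 to 85.4, then the shift along the world's x, y, z in units of 30 cm (1.0 is 30 cm), then the turn, a rotation vector about the world's x, y, z in units of pi/2 rad (1.0 is pi/2 rad). In form: [[claw, [x, y, z], [wx, wy, wz]], ...]. A call has 1 to 12 rows; each row is the pose to reach, as a shift and turn from the pose commanded when the call began; what a row does not reach only later rows make up. A row lasts 1/12 s, in which the tool goes at most 41.7 mm and 7.16 degrees, less where a joint would pass 70% of its speed; a pose out of reach is approached as far as the arm can. A call with a number of a shift or a turn outside -1 to 1 is refused whole. A call with a gripper value outside its range is refused whole. The fingers move at their own pace and stop on an object; the grip force is fixed at half the most. Time passes only in rows, so rows that repeat a pose let the fingers close. It gives the time, the measured TCP pose, the force, the opening and the grip force at its end, in the units of the state.
- monitor.state(): the state, without advancing time (a new reading comes with each control period).
- vision.grab_frame(name): name is "scene" or "top" or "wrist"; returns a dict with "color" (400x640x3 uint8, red, green, blue), "z_map" (400x640 float32, m along the optical axis (not along the pixel's ray), 0 where there is no reading), "mtx" (3x3 intrinsics, pixels), "R" (3x3) and "t" (3): a world point X has camera coordinates R X + t. Camera axes: x right, y down, z forward; pixel columns grow to the right and rows downward; lengths in m; the calibration is good to about 2 mm. A picture is of the moment at which its call begins.
- manip.job_done(): hands the job in; it is judged then, once.
The state is a dict: "time": time; "joint_pos": joint angles; "joint_vel": joint speeds; "joint_efforts": joint torques, N m; "tool_pos": TCP position; "tool_rot": TCP orientation; "contact_force": force on the tool from outside, world axes, zero at the start; "ft_torque": the same for the moment, N m; "gripper_width": opening from 0.0 (shut) to 1.0 (fully open); "grasp_force": force on a finger pad.
Only numpy, scipy, OpenCV 4.12 (cv2) and the standard library are available. Lean on these libraries where they do the work, as an engineer would, in place of code of your own. Each camera call takes 0.05 s, during which the arm holds its last target. There are 200 camera calls.

## Working session

There is one attempt and no reset: what is moved stays moved. The work goes in short steps, Python scripts to look and compute and a tool call to move; the robot and the scene stay as the last step left them, time stands still between calls to the robot, and variables do not carry over. Pictures are saved under pics/ and viewed, at most 10 in all, crops included, and the job is handed in when it is done.

Besides the shell and the picture viewer there is one more tool, called after ">>>" in YAML: its name, and indented under it one key for each argument. arm_command: Moves the arm, as the interface text tells. Shifts and turns lie within -1 to 1; 1 stands for 30 cm of shift or pi/2 rad of turn. Its arguments: {"type":"object","properties":{"rows":{"type":"array"}},"required":["rows"]}

```bash
mkdir -p pics
cat > h.py <<'E'
import numpy as np, cv2
from plant import monitor, vision, manip
def grab(n):
    f=vision.grab_frame(n); np.savez(n+'.npz',**f); return f
def pts(f):
    z=f['z_map']; v,u=np.mgrid[0:z.shape[0],0:z.shape[1]]
    K=f['mtx']; c=np.stack([(u-K[0,2])/K[0,0]*z,(v-K[1,2])/K[1,1]*z,z],-1)
    P=(c-f['t'])@f['R']; P[z==0]=np.nan; return P
E
python3 - <<'E'
from h import *
for n in ['top','scene']:
    f=grab(n); cv2.imwrite(f'pics/{n}0.png',f['color'][:,:,::-1])
    P=pts(f); print(n,-f['R'].T@f['t'],P[200,320],P[50,50],P[350,600])
s=monitor.state(); print(s['time'],s['tool_pos'],s['tool_rot'],s['contact_force'],s['gripper_width'])
E
```

```text
top [ 0.17715439 -0.00596345  1.64339073] [ 0.56911116 -0.0350368   0.03894956] [ 1.6085792   1.60472454 -0.75921892] [ 0.03397593 -1.53018401 -0.74684568]
scene [1.38498409 0.13840591 0.91471378] [ 0.41846281 -0.0315976  -0.00332813] [-0.30302216 -1.54443589  0.17089604] [ 0.8600725   0.75190599 -0.00232249]
0.1 [ 0.26930053 -0.56337242  0.23020149] [-9.06418899e-04  9.75263138e-01  2.21045206e-01 -8.75688544e-05] [-0.07862249  0.03272782  0.36891537] 0.9983772335809303
```

View pics/top0.png

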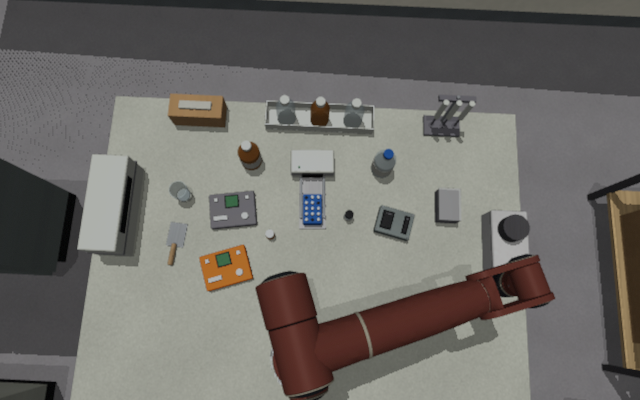

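View pics/scene0.png

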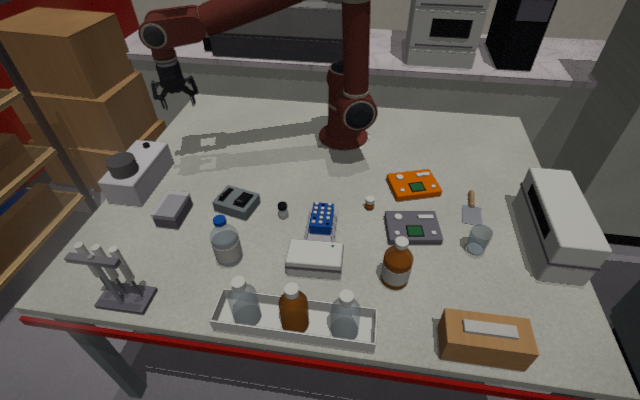

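The top view shows the grey keypad at (233,210), with the bar key at (220,218) and the round key at (243,215). The switch box is at (394,222), the rack at (313,207), the reader head at (313,162) and the orange decoy at (226,268). The scene view agrees with this.

Run:
```python
from h import *
L={}
for n in ['top','scene']:
    f=dict(np.load(n+'.npz')); P=pts(f); L[n]=(f,P)
def rect(xy):
    (c,s,a)=cv2.minAreaRect((xy*1000).astype(np.float32)); return np.round(c,1),np.round(s,1),round(a,2)
f,P=L['top']
ctr={}
for name,px in dict(keypad=(233,210),box=(394,222),rack=(313,207),head=(313,162),jl=(270,234),jr=(349,215)).items(): ctr[name]=P[px[1],px[0]]; print(name,ctr[name].round(4))
for n in L:
    f,P=L[n]; hsv=cv2.cvtColor(f['color'],cv2.COLOR_RGB2HSV)
    for name,lo,hi,r in [('keypad',.024,.05,.13),('box',.038,.075,.1),('rack',.035,.06,.09),('head',.06,.08,.12)]:
        m=(P[...,2]>lo)&(P[...,2]<hi)&(np.hypot(P[...,0]-ctr[name][0],P[...,1]-ctr[name][1])<r)
        if name=='rack': m&=(hsv[...,0]>100)&(hsv[...,0]<130)&(hsv[...,1]>120)
        k,lab,st,_=cv2.connectedComponentsWithStats(m.astype(np.uint8))
        i=1+np.argmax(st[1:,4]); q=P[lab==i]
        print(n,name,rect(q[:,:2]),len(q),np.median(q[:,2]).round(4), np.nanpercentile(q[:,2],[5,95]).round(4))
        if name=='keypad':
            w=((lab==i)|0)&(hsv[...,2]>130)&(hsv[...,1]<60)
            k,l2,st,ce=cv2.connectedComponentsWithStats(w.astype(np.uint8))
            for j in range(1,k):
                if st[j,4]>3: print('   key',ce[j].round(1),st[j,4],np.median(P[l2==j],0).round(4),np.mean(P[l2==j],0).round(4))
        if name=='box':
            w=(lab==i)&(hsv[...,2]<60)
            k,l2,st,ce=cv2.connectedComponentsWithStats(w.astype(np.uint8))
            for j in range(1,k):
                if st[j,4]>8: print('   dark',ce[j].round(1),st[j,4],np.mean(P[l2==j],0).round(4),rect(P[l2==j][:,:2]))
A=L['top'][0]['color'][185:250,200:425][:,:,::-1]
B=L['scene'][0]['color'][165:260,205:450][:,:,::-1]
A=cv2.resize(A,None,fx=3.3,fy=3.3,interpolation=2);B=cv2.resize(B,(A.shape[1],int(95*A.shape[1]/245)),interpolation=2)
cv2.imwrite('pics/m1.png',np.vstack([A,B]))
print(A.shape,B.shape)
```

```text
keypad [0.5189 0.2875 0.0228]
box [ 0.4985 -0.31    0.0421]
rack [ 0.5401 -0.0103  0.0437]
head [ 0.7065 -0.0023  0.0663]
jl [0.4325 0.1421 0.0388]
jr [ 0.5143 -0.1431  0.0536]
top keypad (array([519.6, 292. ]), array([130.4, 169.6]), 8.83) 1470 0.0305 [0.0253 0.0383]
   key [246.4 196.4] 13 [0.5715 0.2405 0.0339] [0.5706 0.2398 0.035 ]
   key [215.2 199.5] 13 [0.5532 0.3552 0.0362] [0.5527 0.3548 0.0356]
   key [209.  211.5] 4 [0.5072 0.3745 0.0307] [0.5072 0.3745 0.0306]
   key [244.1 214.9] 39 [0.4985 0.2421 0.0357] [0.4997 0.2425 0.0359]
   key [219.8 217.4] 64 [0.4857 0.3313 0.0372] [0.4856 0.3312 0.0364]
top box (array([ 497.3, -309.3]), array([130.4, 100.6]), 76.43) 908 0.0464 [0.0398 0.0595]
   dark [386.6 219.6] 183 [ 0.5037 -0.2808  0.0538] (array([ 506.1, -282.2]), array([39.4, 65.7]), 75.87)
   dark [405.2 224.7] 85 [ 0.4884 -0.349   0.0529] (array([ 489.4, -350.7]), array([19.1, 65.1]), 77.1)
top rack (array([531.8,  -7. ]), array([108.8,  66.6]), 2.9) 369 0.0462 [0.0399 0.0524]
top head (array([708. ,   1.2]), array([ 93.9, 157.4]), 2.71) 998 0.0694 [0.0627 0.0755]
scen
[... 181 characters left out ...]
51 [0.486  0.3321 0.038 ] [0.4844 0.332  0.0368]
   key [397. 232.] 13 [0.5698 0.2392 0.036 ] [0.5696 0.2393 0.0357]
   key [433.8 232. ] 12 [0.5528 0.3541 0.0364] [0.5534 0.3537 0.0366]
scene box (array([ 500.8, -310.3]), array([131.2, 102.2]), 76.46) 784 0.0456 [0.0406 0.0578]
   dark [224.9 194.3] 89 [ 0.4958 -0.3493  0.0516] (array([ 489.5, -352.9]), array([26.2, 68.7]), 78.1)
   dark [242.6 199.5] 177 [ 0.5135 -0.2802  0.0532] (array([ 508.4, -284. ]), array([46.5, 65.4]), 77.54)
scene rack (array([536.9,  -6.7]), array([112.2,  70.1]), 3.92) 344 0.0455 [0.039  0.0486]
scene head (array([712.7,   1.4]), array([ 93. , 160.3]), 2.99) 1416 0.0694 [0.0644 0.072 ]
(214, 742, 3) (287, 742, 3)
```

View pics/m1.png

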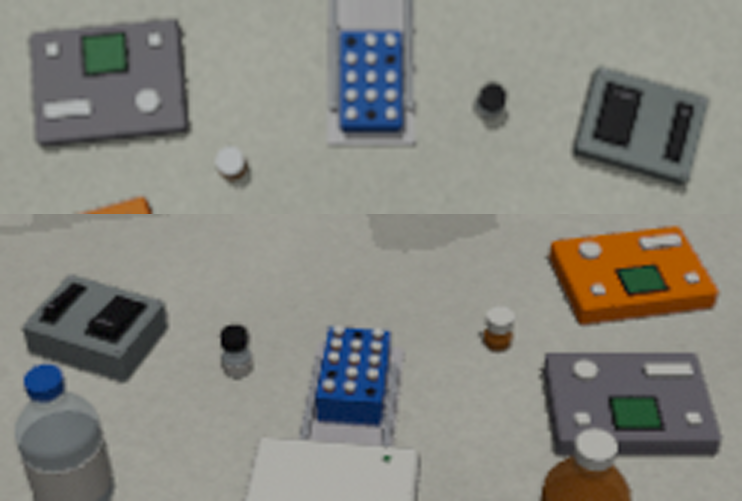

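>>> arm_command:
  rows:
    - [0,[0.29,0.31,0],[0,0,-0.14]]
    - [0,[0.58,0.62,0],[0,0,-0.28]]
    - [0,[0.87,0.925,0],[0,0,-0.433]]
    - [0,[0.87,0.925,0],[0,0,-0.433]]
    - [0,[0.87,0.925,0],[0,0,-0.433]]
    - [0,[0.87,0.925,0],[0,0,-0.433]]
    - [0,[0.87,0.925,0],[0,0,-0.433]]
    - [0,[0.87,0.925,0],[0,0,-0.433]]
    - [0,[0.87,0.925,-0.2],[0,0,-0.433]]
    - [0,[0.87,0.925,-0.4],[0,0,-0.433]]
    - [0,[0.87,0.925,-0.4],[0,0,-0.433]]
    - [0,[0.87,0.925,-0.4],[0,0,-0.433]]

```text
time: 1.1
tool_pos: [0.5274, -0.2818, 0.1032]
tool_rot: [-0.003, 0.993, -0.116, -0.005]
contact_force: [-1.5, 1.0, -2.3]
gripper_width: 0.004
grasp_force: 0.0
```

Run:
```python
from h import *
ims=[grab(n)['color'][:,:,::-1] for n in ('wrist','scene')]
cv2.imwrite('pics/w1.png',np.vstack([cv2.resize(ims[0],(480,300)),cv2.resize(ims[1][100:280,100:388],(480,300))]))
s=monitor.state(); print(s['time'],s['tool_pos'].round(4),s['tool_rot'].round(3),s['contact_force'].round(2),s['gripper_width'])
```

```text
1.2 [ 0.5284 -0.2845  0.1075] [-0.002  0.993 -0.116 -0.003] [0.18 0.2  0.09] -0.0006118591152348176
```

View pics/w1.png

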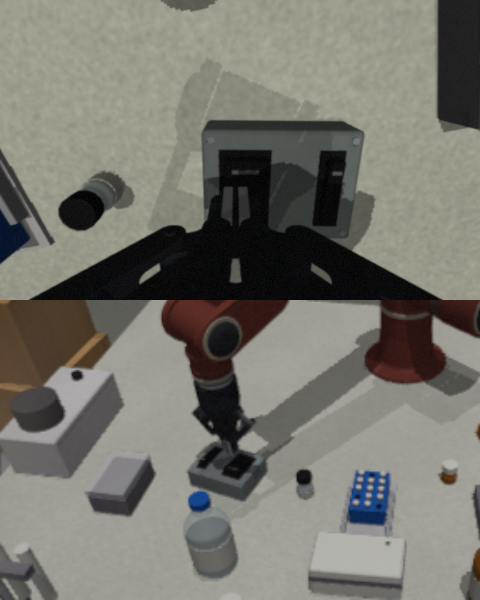

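The wrist view shows the shut fingers over the wide rocker's far half at about (235,190), clear of the narrow one at (330,185). Pressing now.

>>> arm_command:
  rows:
    - [0,[0,0,-0.08],[0,0,0]]
    - [0,[0,0,-0.14],[0,0,0]]
    - [0,[0,0,-0.16],[0,0,0]]
    - [0,[0,0,-0.175],[0,0,0]]
    - [0,[0,0,-0.185],[0,0,0]]
    - [0,[0,0,-0.195],[0,0,0]]
    - [0,[0,0,-0.195],[0,0,0]]
    - [0,[0,0,-0.195],[0,0,0]]

```text
time: 1.87
tool_pos: [0.5315, -0.2875, 0.0545]
tool_rot: [0.001, 0.993, -0.117, 0.001]
contact_force: [1.2, -0.7, 1.9]
gripper_width: -0.003
grasp_force: 1.0
```

>>> arm_command:
  rows:
    - [0,[0,0,-0.005],[0,0,0]]
    - [0,[0,0,-0.01],[0,0,0]]
    - [0,[0,0,-0.015],[0,0,0]]
    - [0,[0,0,-0.015],[0,0,0]]
    - [0,[0,0,-0.015],[0,0,0]]

```text
time: 2.28
tool_pos: [0.5319, -0.2877, 0.0528]
tool_rot: [0.001, 0.993, -0.117, 0.001]
contact_force: [-5.3, 1.6, 18.5]
gripper_width: -0.002
grasp_force: 8.7
```

The rocker is on its hard stop: 18 N at z = 52.8 mm. Lifting, then moving in front of the rack.

>>> arm_command:
  rows:
    - [0,[0,0,0.12],[0,0,0]]
    - [0,[0,0,0.25],[0,0,0]]
    - [0,[-0.04,0.12,0.3],[0,0,0.03]]
    - [0,[-0.08,0.25,0.3],[0,0,0.06]]
    - [0,[-0.12,0.38,0.3],[0,0,0.09]]
    - [0,[-0.16,0.51,0.3],[0,0,0.12]]
    - [0,[-0.2,0.64,0.3],[0,0,0.15]]
    - [0,[-0.24,0.77,0.3],[0,0,0.18]]
    - [0,[-0.283,0.9,0.3],[0,0,0.18]]
    - [0,[-0.283,0.916,0.3],[0,0,0.18]]
    - [0,[-0.283,0.916,0.3],[0,0,0.18]]

```text
time: 3.2
tool_pos: [0.4446, -0.0095, 0.1379]
tool_rot: [-0.0, 1.0, 0.026, -0.0]
contact_force: [0.6, 0.0, -0.5]
gripper_width: 0.001
grasp_force: 0.0
```

Run:
```python
from h import *
f=grab('scene');ims=[f['color'][:,:,::-1],grab('wrist')['color'][:,:,::-1]]
cv2.imwrite('pics/w2.png',np.vstack([cv2.resize(ims[0][160:260,180:340],(480,300),interpolation=2),cv2.resize(ims[1],(480,300))]))
s=monitor.state(); print(s['time'],s['tool_pos'].round(4),s['tool_rot'].round(3),s['contact_force'].round(2))
P=pts(f); R=lambda a:np.array([[np.cos(a),-np.sin(a)],[np.sin(a),np.cos(a)]])
q=(P[...,:2]-[.4995,-.310])@R(np.radians(-13.5))
for x0 in (-25,-15,0,15,25):
  print(x0,[np.round(1000*np.median(P[...,2][(abs(q[...,0]-x0/1e3)<.006)&(abs(q[...,1]-y0)<w)&(P[...,2]<.08)]),1) for y0,w in((.03,.013),(-.04,.004))])
```

```text
3.3 [ 0.4457 -0.0118  0.1383] [0.    1.    0.024 0.   ] [-0.19 -0.29 -0.02]
-25 [np.float64(58.7), np.float64(52.7)]
-15 [np.float64(58.0), np.float64(53.0)]
0 [np.float64(55.7), np.float64(52.5)]
15 [np.float64(54.1), np.float64(57.4)]
25 [np.float64(51.7), np.float64(54.5)]
```

View pics/w2.png

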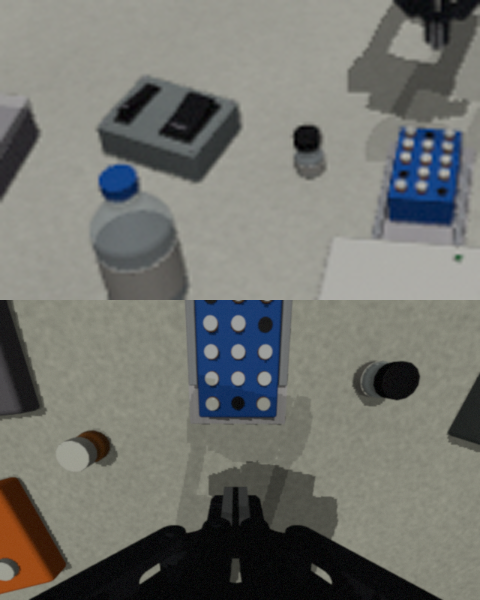

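The wide rocker's slope is reversed, far end 52 mm and near end 59 mm, and the narrow one is unchanged. The fingers at (235,500) line up with the rack's centre at (238,400). Lowering and pushing.

>>> arm_command:
  rows:
    - [0,[0,0,-0.13],[0,0,0]]
    - [0,[0,0,-0.26],[0,0,0]]
    - [0,[0,0,-0.385],[0,0,0]]
    - [0,[0,0,-0.385],[0,0,0]]
    - [0,[0.03,0.0015,-0.385],[0,0,0]]
    - [0,[0.06,0.003,-0.385],[0,0,0]]
    - [0,[0.09,0.0045,-0.385],[0,0,0]]
    - [0,[0.12,0.006,-0.385],[0,0,0]]
    - [0,[0.15,0.0075,-0.385],[0,0,0]]
    - [0,[0.18,0.009,-0.385],[0,0,0]]
    - [0,[0.2,0.01,-0.385],[0,0,0]]
    - [0,[0.2,0.01,-0.385],[0,0,0]]

```text
time: 4.3
tool_pos: [0.5077, -0.0086, 0.0236]
tool_rot: [0.0, 1.0, 0.024, 0.001]
contact_force: [-0.2, -0.7, 0.0]
gripper_width: 0.0
grasp_force: 0.0
```

>>> arm_command:
  rows:
    - [0,[0.02,0.001,0],[0,0,0]]
    - [0,[0.04,0.002,0],[0,0,0]]
    - [0,[0.06,0.003,0],[0,0,0]]
    - [0,[0.08,0.004,0],[0,0,0]]
    - [0,[0.09,0.0045,0],[0,0,0]]
    - [0,[0.1,0.005,0],[0,0,0]]
    - [0,[0.1,0.005,0],[0,0,0]]

```text
time: 4.88
tool_pos: [0.5363, -0.0071, 0.0229]
tool_rot: [0.0, 1.0, 0.024, 0.0]
contact_force: [0.1, -0.2, 0.0]
gripper_width: 0.004
grasp_force: 0.0
```

```bash
cat >> h.py <<'E'
def rackx():
    f=grab('scene'); P=pts(f); hsv=cv2.cvtColor(f['color'],cv2.COLOR_RGB2HSV)
    m=(hsv[...,0]>100)&(hsv[...,0]<130)&(hsv[...,1]>120)&(P[...,2]>.035)&(P[...,2]<.06)&(abs(P[...,1])<.06)&(P[...,0]<.68)
    r=cv2.minAreaRect((P[m][:,:2]*1000).astype(np.float32)); s=monitor.state()
    print(r,m.sum(),s['tool_pos'].round(4),s['contact_force'].round(2)); return f
E
python3 - <<'E'
from h import *
f=rackx()
cv2.imwrite('pics/w3.png',cv2.resize(f['color'][150:280,230:430,::-1],(800,520),interpolation=2))
E
```

```text
((593.2420654296875, -2.1964759826660156), (107.05320739746094, 70.02568817138672), 2.744023561477661) 303 [ 0.5363 -0.0071  0.0229] [ 0.29  0.88 -0.71]
```

View pics/w3.png

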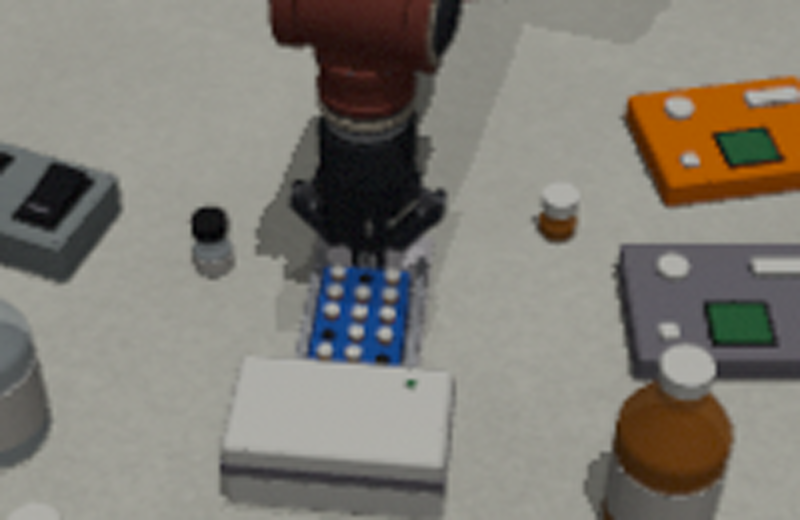

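The rack at about (360,315) is sliding straight and is roughly 15 mm short of the head. Creeping on until the force rises.

>>> arm_command:
  rows:
    - [0,[0.01,0.0005,0],[0,0,0]]
    - [0,[0.02,0.001,0],[0,0,0]]
    - [0,[0.03,0.0015,0],[0,0,0]]
    - [0,[0.035,0.002,0],[0,0,0]]
    - [0,[0.035,0.002,0],[0,0,0]]

```text
time: 5.35
tool_pos: [0.5453, -0.0065, 0.0227]
tool_rot: [-0.0, 1.0, 0.024, -0.002]
contact_force: [-5.5, -0.5, 4.0]
gripper_width: -0.005
grasp_force: 3.0
```

>>> arm_command:
  rows:
    - [0,[0.006,0.0003,0],[0,0,0]]
    - [0,[0.012,0.0006,0],[0,0,0]]
    - [0,[0.012,0.0006,0],[0,0,0]]
    - [0,[0.012,0.0006,0],[0,0,0]]

```text
time: 5.68
tool_pos: [0.5452, -0.0065, 0.0226]
tool_rot: [0.0, 1.0, 0.025, -0.007]
contact_force: [-19.7, -1.4, 17.0]
gripper_width: 0.006
grasp_force: 10.3
```

```bash
python3 -c "
from h import *
rackx()"
```

```text
((598.74072265625, -1.6331329345703125), (95.37512969970703, 69.96578216552734), 1.991208791732788) 281 [ 0.5452 -0.0065  0.0227] [-20.63  -1.23  15.84]
```

>>> arm_command:
  rows:
    - [0,[-0.02,-0.001,0],[0,0,0]]
    - [0,[-0.06,-0.003,0],[0,0,0]]
    - [0,[-0.12,-0.006,0],[0,0,0]]
    - [0,[-0.16,-0.008,0.1],[0,0,0]]
    - [0,[-0.2,-0.01,0.2],[0,0,0]]
    - [0,[-0.2,-0.01,0.3],[0,0,0]]
    - [0,[-0.2,-0.01,0.3],[0,0,0]]

```text
time: 6.32
tool_pos: [0.4942, -0.01, 0.1201]
tool_rot: [0.001, 1.0, 0.024, 0.007]
contact_force: [0.3, 0.5, 1.2]
gripper_width: 0.0
grasp_force: 0.0
```

```bash
python3 -c "
from h import *
f=rackx(); g=grab('wrist'); P=pts(g)
hsv=cv2.cvtColor(g['color'],cv2.COLOR_RGB2HSV)
m=(hsv[...,0]>100)&(hsv[...,0]<130)&(hsv[...,1]>120)&(P[...,2]>.03)&(P[...,2]<.06)&(abs(P[...,1])<.06)
print(cv2.minAreaRect((P[m][:,:2]*1000).astype(np.float32)),m.sum())
a=abs(P[...,1]+.002)<.02
h=a&(P[...,2]>.062)&(P[...,2]<.08)&(P[...,0]>.6)
print('head front',np.percentile(P[h][:,0],[0,1,3]) if h.sum() else None,'rack x',np.percentile(P[m][:,0],[1,99]),np.percentile(P[m][:,2],[5,50,95]))
cv2.imwrite('pics/w4.png',g['color'][:,:,::-1])
"
```

```text
((601.6150512695312, -1.7916259765625), (93.82378387451172, 70.00465393066406), 2.704160451889038) 278 [ 0.4932 -0.0098  0.1175] [ 0.65 -0.75  0.42]
((587.11572265625, -5.330089569091797), (61.46922302246094, 69.60245513916016), 2.8035922050476074) 10092
head front None rack x [0.55643961 0.61739445] [0.04419342 0.04542565 0.04657313]
```

View pics/w4.png

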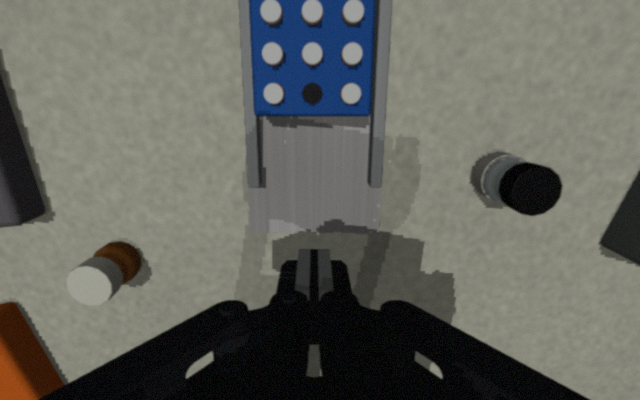

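The rack front is at row 115, the rail ends at row 187 and the plate edge at about row 230. Checking the rail-to-rack distance, which must be 50 mm.

```bash
python3 -c "
from h import *
g=dict(np.load('wrist.npz')); K,R,t=g['mtx'],g['R'],g['t']
def ray(u,v,z):
    d=R.T@np.linalg.solve(K,[u,v,1]); c=-R.T@t; return (c+d*(z-c[2])/d[2]).round(4)
for n,u,v,z in [('railL',254,187,.022),('railR',376,187,.022),('plateL',250,233,.006),('plateR',380,232,.006),('rackfront',312,115,.04),('frontbottomish',312,117,.04)]: print(n,ray(u,v,z))
P=pts(g); print(P[187,254],P[110,330])
"
```

```text
railL [0.5047 0.0317 0.022 ]
railR [ 0.5088 -0.0535  0.022 ]
plateL [0.4636 0.0373 0.006 ]
plateR [ 0.4693 -0.0633  0.006 ]
rackfront [ 0.5563 -0.0065  0.04  ]
frontbottomish [ 0.5551 -0.0066  0.04  ]
[0.5004876  0.03428839 0.00577464] [ 0.55993184 -0.01702992  0.04620618]
```

The rack front is at x = -10.5 mm in the reader frame, so the rack is home. Going to the bar key.

>>> arm_command:
  rows:
    - [0,[0,0.13,0],[0,0,0.03]]
    - [0,[0,0.26,0],[0,0,0.065]]
    - [0,[-0.01,0.39,0],[0,0,0.065]]
    - [0,[-0.01,0.52,0],[0,0,0.065]]
    - [0,[-0.02,0.65,0],[0,0,0.065]]
    - [0,[-0.02,0.78,0],[0,0,0.065]]
    - [0,[-0.02,0.9,0],[0,0,0.065]]
    - [0,[-0.02,1.0,0],[0,0,0.065]]
    - [0,[-0.02,1.0,0],[0,0,0.065]]

```text
time: 7.17
tool_pos: [0.4826, 0.2951, 0.1111]
tool_rot: [-0.001, 0.997, 0.078, -0.001]
contact_force: [1.1, 0.0, 0.2]
gripper_width: -0.001
grasp_force: 0.0
```

>>> arm_command:
  rows:
    - [0,[0,0.07,0],[0,0,0]]
    - [0,[0,0.137,0],[0,0,0]]
    - [0,[0,0.137,-0.1],[0,0,0]]
    - [0,[0,0.137,-0.17],[0,0,0]]
    - [0,[0,0.137,-0.17],[0,0,0]]
    - [0,[0,0.137,-0.17],[0,0,0]]

```text
time: 7.67
tool_pos: [0.482, 0.3305, 0.0589]
tool_rot: [0.001, 0.997, 0.075, -0.003]
contact_force: [0.8, 0.0, 0.1]
gripper_width: 0.006
grasp_force: 0.0
```

```bash
python3 -c "
from h import *
g=grab('wrist'); cv2.imwrite('pics/w5.png',g['color'][:,:,::-1])
s=monitor.state(); print(s['time'],s['tool_pos'].round(4),s['contact_force'].round(2))
"
```

```text
7.7167 [0.4833 0.3311 0.0609] [ 0.64 -0.22  0.36]
```

View pics/w5.png

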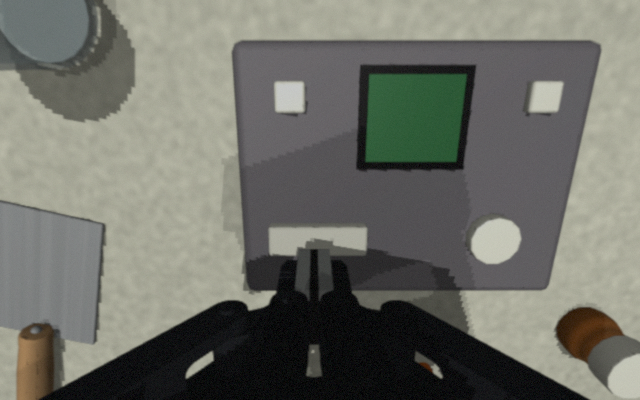

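The wrist view shows the tip at (315,245) over the bar key at (318,241), and the spatula, the beaker and the jar are all clear. Pressing the bar.

>>> arm_command:
  rows:
    - [0,[0.006,0,-0.05],[0,0,0]]
    - [0,[0.006,0,-0.07],[0,0,0]]
    - [0,[0.006,0,-0.08],[0,0,0]]
    - [0,[0.006,0,-0.09],[0,0,0]]
    - [0,[0.006,0,-0.097],[0,0,0]]
    - [0,[0.006,0,-0.097],[0,0,0]]
    - [0,[0.006,0,-0.097],[0,0,0]]

```text
time: 8.3
tool_pos: [0.4858, 0.3316, 0.0336]
tool_rot: [0.0, 0.997, 0.075, 0.0]
contact_force: [-2.4, -3.1, 3.5]
gripper_width: 0.005
grasp_force: 2.2
```

>>> arm_command:
  rows:
    - [0,[0,0,-0.005],[0,0,0]]
    - [0,[0,0,-0.01],[0,0,0]]
    - [0,[0,0,-0.01],[0,0,0]]
    - [0,[0,0,-0.01],[0,0,0]]

```text
time: 8.63
tool_pos: [0.486, 0.3318, 0.0327]
tool_rot: [0.0, 0.997, 0.075, -0.0]
contact_force: [-7.8, -7.4, 18.2]
gripper_width: 0.003
grasp_force: 8.7
```

Hard stop reached at 18 N. Lifting and moving over the round key.

>>> arm_command:
  rows:
    - [0,[0,0,0.06],[0,0,0]]
    - [0,[0,0,0.12],[0,0,0]]
    - [0,[0,0,0.12],[0,0,0]]
    - [0,[0.02,-0.12,0.12],[0,0,0]]
    - [0,[0.04,-0.24,0.12],[0,0,0]]
    - [0,[0.044,-0.297,0.12],[0,0,0]]
    - [0,[0.044,-0.297,0.12],[0,0,0]]
    - [0,[0.044,-0.297,0.06],[0,0,0]]
    - [0,[0.044,-0.297,0.035],[0,0,0]]
    - [0,[0.044,-0.297,0.02],[0,0,0]]
    - [0,[0.044,-0.297,0.01],[0,0,0]]
    - [0,[0.044,-0.297,0.003],[0,0,0]]

```text
time: 9.63
tool_pos: [0.4978, 0.2428, 0.0325]
tool_rot: [0.001, 0.997, 0.076, -0.002]
contact_force: [-14.6, -6.4, 28.4]
gripper_width: 0.001
grasp_force: 14.1
```

>>> arm_command:
  rows:
    - [0,[0,0,0],[0,0,0]]
    - [0,[0,0,-0.003],[0,0,0]]
    - [0,[0,0,-0.003],[0,0,0]]
    - [0,[0,0,-0.003],[0,0,0]]

```text
time: 9.97
tool_pos: [0.4977, 0.2428, 0.0326]
tool_rot: [0.001, 0.997, 0.076, -0.002]
contact_force: [-13.5, -6.6, 22.8]
gripper_width: -0.005
grasp_force: 11.2
```

Hard stop again, so the round key is fully pressed. Lifting clear and checking.

>>> arm_command:
  rows:
    - [0,[0,0,0.06],[0,0,0]]
    - [0,[0,0,0.15],[0,0,0]]
    - [0,[0,0,0.28],[0,0,0]]
    - [0,[0,0,0.4],[0,0,0]]
    - [0,[0,0,0.4],[0,0,0]]
    - [0,[0,0,0.4],[0,0,0]]
    - [0,[0,0,0.4],[0,0,0]]

```text
time: 10.55
tool_pos: [0.4983, 0.2431, 0.1492]
tool_rot: [-0.0, 0.997, 0.076, -0.0]
contact_force: [0.8, 0.1, -0.3]
gripper_width: 0.001
grasp_force: 0.0
```

```bash
python3 -c "
from h import *
f=rackx(); P=pts(f)
for n,c in dict(bar=(.4855,.3314),rnd=(.499,.2425)).items():
    print(n,np.median(P[...,2][(np.hypot(P[...,0]-c[0],P[...,1]-c[1])<.006)&(P[...,2]<.06)]))
cv2.imwrite('pics/f.png',f['color'][:,:,::-1])
"
```

```text
((602.8467407226562, -1.7404975891113281), (92.91333770751953, 70.43219757080078), 2.213662624359131) 277 [0.4976 0.2428 0.148 ] [-0.53 -0.27  0.01]
bar 0.03776534367686815
rnd 0.03835436841284197
```

View pics/f.png

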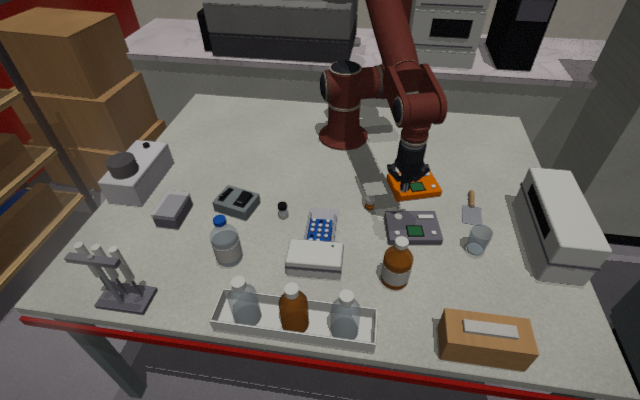

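The final view shows both keys up at 38 mm (keypad at (413,227)), the rack home at (320,230), everything else standing, and the arm clear of all of it.

```bash
python3 -c "
from h import *
print(manip.job_done())"
```

```text
the job is handed in; nothing more can be done
None
```

The job is handed in at about 10.6 s of robot time: wide rocker over, rack home against the stop, bar key then round key pressed to their stops and back up, nothing else visibly disturbed; the hand-in call gave no verdict.

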